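Strip the pin and put the spacers away by sample

TASK

Pull the spring clip sideways out of the upright pin, and only then lift the round spacer off the pin. Lay the clip, the round spacer, and the hexagonal and square spacers from the bench each flat in the yellow tray that has a sample of the same piece on the tab behind it, not on the tab itself. Leave the big bolt standing where it is.

Things in the scene. Friction and masses are not known exactly. Their poses are not given: they have to be found in the camera images.
- clip: Loose R-clip, steel wire 4 mm thick, rigid, level. Origin: loop's centre, mid-wire, at the start 48 mm up. Loop 25 mm wide (y +-12); x points out of the legs past the loop. Clip spans x -68 to +12; straight leg at y -7 in the pin's hole, other leg at y +7 past the pin, flared to y +13. Slides out along its +x with almost no force, free after 35 mm. Rests on the round spacer.
- stand: Dark steel base 90 x 90 x 10 mm fixed to the bench, with an upright steel pin, 20 mm diameter, in its middle; pin top 66 mm above the bench. Cross hole through the pin along the stand's x, 6 mm high, 7 mm wide, its middle 48.5 mm above the bench. Origin: centre of the base's underside. x points from the pin towards the clip's loop (same as the clip's x at the start), z up.
- round_spacer: Plain round aluminium spacer (tube), 56 mm outside, 26 mm bore, 36 mm high, about 0.19 kg, loose on the pin, standing on the stand's base (its underside 10 mm above the bench) under the clip. It must be lifted by 56 mm or more to clear the pin's top. Origin: centre of its underside, z up.
- hex_spacer: Hexagonal aluminium spacer with a hole through it, 38 mm across flats (44 mm across corners), 30 mm high, about 0.09 kg, standing on the bench. Origin: centre of its underside; one pair of flats faces along x, the others every 60 degrees; z up.
- square_spacer: Square aluminium spacer with a 24 mm hole through it, 48 x 48 mm, 22 mm high, about 0.10 kg, lying on the bench. Origin: centre of its underside; its sides lie along x and y; z up.
- bolt: Large dark steel bolt standing loose on its head among the spacers: head 35 mm across and 13 mm high, shank 20 mm in diameter upwards, 55 mm high in all. Origin: centre of its underside, z up. Not to be moved.
- tray_clip: Shallow yellow tray fixed to the bench. Well 110 (x) by 140 (y) mm inside, floor and walls 3 mm thick, rim 20 mm above the bench. Origin: centre of the well's underside, on the bench. On a yellow tab behind the well, centred at x = +94 mm, is fixed its sample: a clip like the loose one, across the tab. x points from the well to the sample (away from the robot within 0.12 rad), z up.
- tray_round: Shallow yellow tray fixed to the bench. Well 110 (x) by 140 (y) mm inside, floor and walls 3 mm thick, rim 20 mm above the bench. Origin: centre of the well's underside, on the bench. On a yellow tab behind the well, centred at x = +94 mm, is fixed its sample: a round spacer, 56 mm. x points from the well to the sample (away from the robot within 0.12 rad), z up.
- tray_hex: Shallow yellow tray fixed to the bench. Well 110 (x) by 140 (y) mm inside, floor and walls 3 mm thick, rim 20 mm above the bench. Origin: centre of the well's underside, on the bench. On a yellow tab behind the well, centred at x = +94 mm, is fixed its sample: a hexagonal spacer, 38 mm. x points from the well to the sample (away from the robot within 0.12 rad), z up.
- tray_square: Shallow yellow tray fixed to the bench. Well 110 (x) by 140 (y) mm inside, floor and walls 3 mm thick, rim 20 mm above the bench. Origin: centre of the well's underside, on the bench. On a yellow tab behind the well, centred at x = +94 mm, is fixed its sample: a square spacer, 48 mm. x points from the well to the sample (away from the robot within 0.12 rad), z up.
Things that resemble listed ones, but are neither listed nor needed, are in the scene too. What is shaped like the round_spacer but orange or turquoise is not meant. What is shaped like the hex_spacer but purple or red is not meant.

How it is judged:
By the outcome, as a careful person would: the job done as asked, in the order asked, and still so for the second after the job is handed in, with the robot touching nothing.
It also fails if it takes over 99 s, if anything falls off the work surface, if the arm or the gripper's body presses on something with over 40 N, if the wrist force passes 120 N, or if a joint passes its speed limit or range.

ROBOT

A 6-joint arm with a two-finger parallel gripper is mounted at the origin on the work surface. World frame = base frame: x ahead of the robot, y to its left, z up, the work surface at z = 0. Lengths are in mm, angles in rad, forces in N, time in s.
With the tool pointing down it reaches from about 325 to 1000 mm from the base axis. Payload 5.1 kg.
Tool frame: the origin (TCP) lies between the finger pads; the fingertips stand 11 mm ahead of it and the grasp point (between the pads) lies 8 mm behind it; z points along the fingers, y is the line along which they close (so a half turn about z gives the same grasp; the last joint's range is limited). The gripper opens to 85 mm and grips with 20 to 120 N. Pads are 22 mm wide; open, the fingers measure 114 mm over their backs; the gripper's body (76 mm by 85 mm) begins 54 mm behind the grasp point. The pads swing forward as they close: fully open they stand 13 mm farther back than shut.
Start: joints at [-1.429, 0.124, 1.65, -0, 1.367, -0.083], TCP at [144.86, -633.641, 242.322] pointing down, gripper open.
Joint ranges: [-2.61, 2.61], [-1.02, 2.33], [0.03, 2.71], [-1.35, 4.49], [0.32, 2.68], [-2.91, 2.91]. Speed limits (rad/s): [2.57, 2.57, 3.14, 3.14, 3.14, 3.14].

INTERFACE

Orientations are given as a unit quaternion [w, x, y, z].
In Python, from plant import * gives the robot as it stands.
- The arm moves only by the tool step_arm, never from a script. Its argument "motion" is a list of rows, each a list of 7 numbers: the turn, a rotation vector about the world's x, y, z each as a share of pi/4 rad, from -1 to 1, then the shift along the world's x, y, z each as a share of 25 mm, from -1 to 1, then the opening, from 0 (shut) to 1 (fully open). A call has 1 to 8 rows; each row shifts and turns the commanded pose from where the row before left it; what a row does not reach is not made up. A row lasts 1/12 s, in which the tool goes at most 41.7 mm and 7.16 degrees, less where a joint would pass 70% of its speed; a pose out of reach is approached as far as the arm can. A call with a number of a shift or a turn outside -1 to 1 is refused whole. A call with a gripper value outside its range is refused whole. The fingers move at their own pace and stop on an object; "grip_force" is the grip in N (left out, the last holds). Time passes only in rows, so rows that do not move let the fingers close. It gives the time, the measured TCP pose, the force, the opening and the grip force at its end, in the units of the state.
- get_obs(): the state, without advancing time (a new reading comes with each control period).
- capture(name): name is "side" or "top" or "wrist"; returns the picture (384x512x3 uint8, blue, green, red); there is no depth.
- camera_info(name): a dict with "fx", "fy", "cx", "cy" (pixels), "k1" (the pictures are not rectified: a ray, as slopes to the right and down, at radius r is drawn at 1 + k1 r^2 times it, then the intrinsics apply), "origin" and "orientation" of the camera in the world. Camera axes: x right, y down, z forward; pixel columns grow to the right and rows downward; lengths in mm; the calibration is good to about 2 mm. A picture is of the moment at which its call begins: read the wrist's pose just before it. camera_info takes no time and is no camera call; for the wrist camera it gives the pose at the moment of the call.
- hand_in(): hands the job in; it is judged then, once.
The state is a dict: "time_s": time; "q": joint angles; "qd": joint speeds; "joint_efforts": joint torques, N m; "position": TCP position; "orientation": TCP orientation; "contact_force": force on the tool from outside, world axes, zero at the start; "torque": the same for the moment, N m; "width": finger opening in mm; "grip_force": force on a finger pad.
Only numpy, scipy, OpenCV 4.12 (cv2) and the standard library are available. Lean on these libraries where they do the work, as an engineer would, in place of code of your own. Each camera call takes 0.05 s, during which the arm holds its last target. There are 200 camera calls.

## Working session

There is one attempt and no reset: what is moved stays moved. The work goes in short steps, Python scripts to look and compute and a tool call to move; the robot and the scene stay as the last step left them, time stands still between calls to the robot, and variables do not carry over. Pictures are saved under pics/ and viewed, at most 14 in all, crops included, and the job is handed in when it is done.

Besides the shell and the picture viewer there is one more tool, called after "Call:" as a command line: name --pt "numbers of a row" for each row, then --argument value for the rest. step_arm: Moves the arm, as the interface text tells. Its arguments: {"type":"object","properties":{"motion":{"type":"array","items":{"type":"array","items":{"type":"number","minimum":-1,"maximum":1}}},"grip_force":{"type":"number"}},"required":["motion"]}

```bash
mkdir -p pics
cat > h.py <<'E'
import numpy as np, cv2
from scipy.spatial.transform import Rotation as R
from plant import *
def rot(o): return R.from_quat([o[1],o[2],o[3],o[0]])
def ray(ci,u,v):
    K=np.array([[ci['fx'],0,ci['cx']],[0,ci['fy'],ci['cy']],[0,0,1.]])
    p=cv2.undistortPoints(np.array([[[u,v]]],float),K,np.array([ci['k1'],0,0,0.]))[0,0]
    return rot(ci['orientation']).apply([p[0],p[1],1.])
def pt(ci,u,v,z):
    d=ray(ci,u,v);o=np.array(ci['origin']);return o+d*(z-o[2])/d[2]
def px(ci,P):
    q=rot(ci['orientation']).inv().apply(np.array(P)-ci['origin']);x,y=q[0]/q[2],q[1]/q[2]
    s=1+ci['k1']*(x*x+y*y);return np.array([ci['fx']*x*s+ci['cx'],ci['fy']*y*s+ci['cy']])
E
python3 - <<'E'
from h import *
for n in ['top','side']:
    ci=camera_info(n); im=capture(n); cv2.imwrite(f'pics/{n}0.png',im)
    print(n,ci, pt(ci,256,192,0))
    cv2.imwrite(f'pics/{n}0b.png',cv2.resize(im,(800,600),interpolation=cv2.INTER_CUBIC))
print(get_obs()['orientation'],camera_info('wrist'))
E
```

```text
top {'fx': 355.01314645034597, 'fy': 355.01314645034597, 'cx': 255.53752121630941, 'cy': 188.79877679673316, 'k1': -0.004115819219739265, 'origin': array([414.16011883,  28.22547518, 839.30241001]), 'orientation': array([-0.02991618,  0.71512326, -0.69723868,  0.03952188])} [489.41857015  16.54474842   0.        ]
side {'fx': 407.0470001586525, 'fy': 407.0470001586525, 'cx': 248.29127490128246, 'cy': 193.5589983484861, 'k1': -0.03281721122927602, 'origin': array([377.73015477, 662.27519695, 734.08150684]), 'orientation': array([ 0.04157207, -0.08830033,  0.92628973, -0.36395351])} [ 5.01769556e+02 -1.55238088e+01 -1.13686838e-13]
[-9.70170936e-04  9.93688487e-01  1.12170613e-01 -4.94471087e-05] {'fx': 275.3673132029275, 'fy': 275.3673132029275, 'cx': 255.6822968658877, 'cy': 191.23576817289586, 'k1': 0.003073808949601214, 'origin': array([ 221.1287786 , -616.6111134 ,  371.71891578]), 'orientation': array([ 0.12087413,  0.7728711 , -0.61519569, -0.09794879])}
```

View pics/top0b.png

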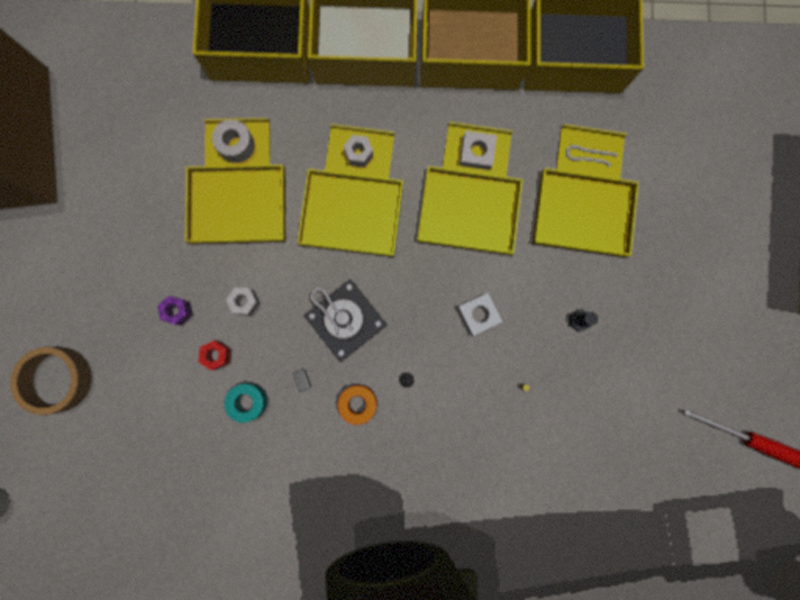

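View pics/side0b.png

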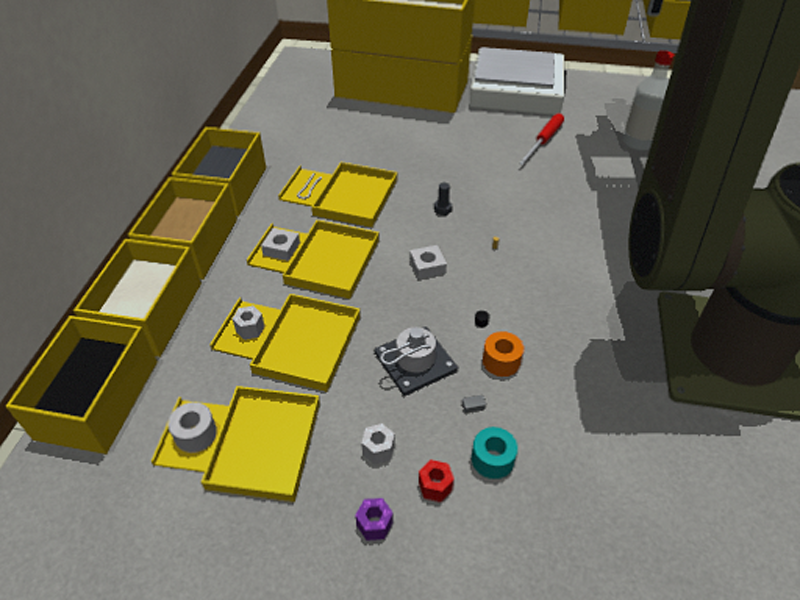

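The top view (800x600) shows these, left to right:
- **Trays:** round (236,205), hex (351,213), square (469,210), clip (586,213).
- **Hexagons:** white-grey (242,300), purple (173,311) and red (213,355). The plain one is meant, because purple and red are excluded.
- **Round spacers:** grey on the pin (344,319), turquoise (245,402) and orange (357,405). The grey one on the pin is meant.
- **Other pieces:** square spacer (480,314), bolt (580,320), clip loop at about (318,298).

Next I'll measure them and confirm with an enlarged crop.

Run:
```python
from h import *
im=cv2.imread('pics/top0.png');ci=camera_info('top')
hsv=cv2.cvtColor(im,cv2.COLOR_BGR2HSV)
# trays: floor-bright yellow
m=cv2.inRange(hsv,(22,150,120),(35,255,255)); m[:75]=0; m[180:]=0
cs,_=cv2.findContours(m,cv2.RETR_EXTERNAL,cv2.CHAIN_APPROX_NONE)
for c in cs:
    if cv2.contourArea(c)<800: continue
    pm=np.array([pt(ci,*p[0],10)[:2] for p in c],np.float32)
    xs=pm[:,0]; w=pm[xs<xs.min()+95]; r=cv2.minAreaRect(pm); 
    print('tray px',c[:,0].mean(0)*1.5625,'rect all',np.round(r[0]),np.round(r[1]),r[2],'xmin',xs.min(),xs.max(),pm[:,1].min(),pm[:,1].max())
g=cv2.inRange(hsv,(0,0,150),(180,60,255))
for nm,(u,v),h in [('hex',(155,192),30),('sq',(307,201),22)]:
    k=g.copy();z=np.zeros_like(k);z[v-22:v+22,u-22:u+22]=k[v-22:v+22,u-22:u+22]
    c=max(cv2.findContours(z,cv2.RETR_EXTERNAL,cv2.CHAIN_APPROX_NONE)[0],key=cv2.contourArea)
    pm=np.array([pt(ci,*p[0],h)[:2] for p in c],np.float32);r=cv2.minAreaRect(pm)
    e=cv2.minEnclosingCircle(pm)
    print(nm,r,e)
d=cv2.inRange(hsv,(0,0,0),(180,255,95));z=np.zeros_like(d);z[175:235,190:252]=d[175:235,190:252]
c=max(cv2.findContours(z,cv2.RETR_EXTERNAL,cv2.CHAIN_APPROX_NONE)[0],key=cv2.contourArea)
pm=np.array([pt(ci,*p[0],10)[:2] for p in c],np.float32);print('stand',cv2.minAreaRect(pm))
print('loop',pt(ci,318/1.5625,297/1.5625,48),'pintop',pt(ci,343/1.5625,318/1.5625,66),'bolt',pt(ci,575/1.5625,320/1.5625,10))
a=cv2.resize(im[165:240,90:260],(800,353),interpolation=cv2.INTER_CUBIC)
si=cv2.imread('pics/side0.png');b=cv2.resize(si[195:265,225:305],(400,350)); 
b2=cv2.resize(im[180:225,285:395],(400,164))
b=np.hstack([b,np.vstack([b2,np.zeros((186,400,3),np.uint8)])]);cv2.imwrite('pics/c1.png',np.vstack([a,b])[:600*2][:703] if 0 else cv2.resize(np.vstack([a,b]),(680,598)))
```

```text
tray px [349.93607955 214.46022727] rect all [621.  96.] [147. 114.] 85.13610076904297 xmin 559.02826 677.6454 18.642715 173.05106
tray px [583.93978311 214.31934932] rect all [ 632. -266.] [147. 116.] 82.85470581054688 xmin 566.82294 697.8384 -331.75607 -188.0992
tray px [468.33767361 212.65914352] rect all [630. -86.] [147. 114.] 83.09300231933594 xmin 566.4694 694.83325 -154.40991 -7.081814
tray px [237.2509058  204.40821256] rect all [630. 269.] [114. 138.] 3.233577013015747 xmin 570.2751 690.5944 198.68608 339.0657
tray px [590.92153285 154.94981752] rect all [ 724. -276.] [105.  71.] 82.97421264648438 xmin 683.7534 763.7861 -323.80307 -219.5804
tray px [358.97871377 152.8759058 ] rect all [715.  86.] [99. 74.] 84.36503601074219 xmin 675.1703 752.8178 34.79874 138.9643
tray px [478.03697183 152.5528169 ] rect all [ 723. -100.] [107.  74.] 83.9019546508789 xmin 681.10815 763.112 -149.45741 -43.22631
hex ((480.70404052734375, 250.60751342773438), (36.16205978393555, 34.238861083984375), 28.997495651245117) ((480.7048034667969, 250.24212646484375), 18.955158233642578)
sq ((470.6085205078125, -102.15469360351562), (46.147071838378906, 45.938297271728516), 27.21763038635254) ((470.919677734375, -102.67677307128906), 30.911300659179688)
stand ((460.7794189453125, 101.45307922363281), (102.18145751953125, 92.45336151123047), 39.51567077636719)
loop [486.38012245 134.55925135  48.        ] pintop [456.27222838  96.2453305   66.        ] bolt [ 465.15990809 -247.10700068   10.        ]
```

View pics/c1.png

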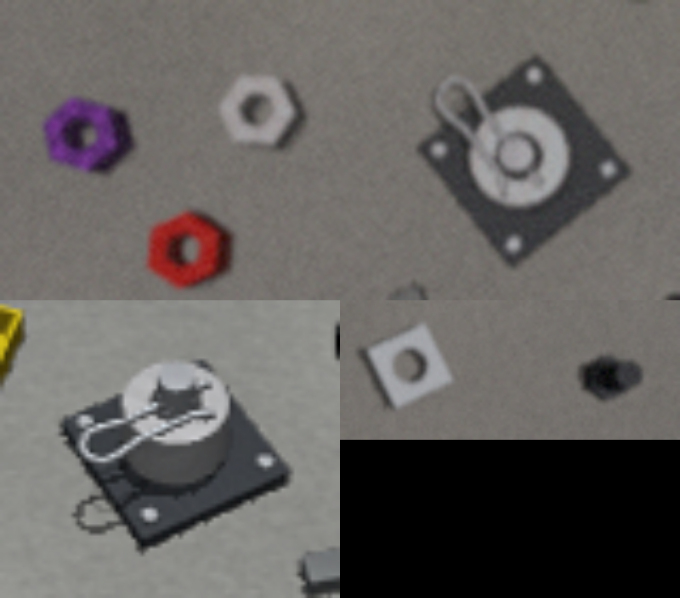

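The crop confirms it. The plain grey hex is at (258,110) in the crop. The grey round spacer is on the pin at (518,155), with the clip loop up-left at (455,92). The square is at (408,365) and the bolt stands clear at (610,378). Now I'll move over the stand.

Call:
step_arm --pt "0 0 0.145 0.37 0.91 0 1" --pt "0 0 0.145 0.37 0.91 0 1" --pt "0 0 0.145 0.37 0.91 0 1" --pt "0 0 0.145 0.37 0.91 0 1" --pt "0 0 0 0.37 0.91 0 1" --pt "0 0 0 0.37 0.91 0 1" --pt "0 0 0 0.37 0.91 0 1" --pt "0 0 0 0.37 0.91 0 1"

```text
time_s: 0.77
position: [219.0, -450.2, 241.7]
orientation: [-0.0, 0.943, 0.334, 0.0]
contact_force: [0.2, -0.2, -0.6]
width: 85.8
grip_force: 0.0
```

Call:
step_arm --pt "0 0 0 0.37 0.91 0 1" --pt "0 0 0 0.37 0.91 0 1" --pt "0 0 0 0.37 0.91 0 1" --pt "0 0 0 0.37 0.91 0 1" --pt "0 0 0 0.37 0.91 0 1" --pt "0 0 0 0.37 0.91 0 1" --pt "0 0 0 0.37 0.91 0 1" --pt "0 0 0 0.37 0.91 0 1"

```text
time_s: 1.43
position: [292.9, -268.3, 241.8]
orientation: [-0.0, 0.943, 0.333, -0.0]
contact_force: [0.8, -0.7, 0.2]
width: 85.3
grip_force: 0.0
```

Call:
step_arm --pt "0 0 0 0.37 0.91 0 1" --pt "0 0 0 0.37 0.91 0 1" --pt "0 0 0 0.37 0.91 0 1" --pt "0 0 0 0.37 0.91 0 1" --pt "0 0 0 0.37 0.91 0 1" --pt "0 0 0 0.37 0.91 0 1" --pt "0 0 0 0.37 0.91 0 1" --pt "0 0 0 0.37 0.91 0 1"

```text
time_s: 2.1
position: [366.8, -86.3, 241.9]
orientation: [-0.0, 0.943, 0.334, -0.0]
contact_force: [-0.3, -0.3, -0.1]
width: 85.1
grip_force: 0.0
```

Call:
step_arm --pt "0 0 0 0.37 0.91 0 1" --pt "0 0 0 0.37 0.91 0 1" --pt "0 0 0 0.37 0.91 0 1" --pt "0 0 0 0.37 0.91 0 1" --pt "0 0 0 0.37 0.91 0 1" --pt "0 0 0 0.37 0.91 0 1" --pt "0 0 0 0.37 0.91 0 1" --pt "0 0 0 0 0 0 1"

```text
time_s: 2.77
position: [432.1, 74.4, 241.9]
orientation: [-0.001, 0.942, 0.335, -0.0]
contact_force: [0.7, -0.2, 1.5]
width: 85.5
grip_force: 0.0
```

Run:
```python
from h import *
ci=camera_info('wrist'); im=capture('wrist'); cv2.imwrite('pics/w1.png',im)
import pickle;pickle.dump(ci,open('w1.pkl','wb'))
cv2.imwrite('pics/w1b.png',cv2.resize(im,(800,600),interpolation=cv2.INTER_CUBIC))
print(get_obs()['position'],ci['origin'],rot(ci['orientation']).as_matrix())
```

```text
[431.5518393   72.97781251 241.76456758] [492.68638358 123.28615141 372.41350131] [[ 0.63274516 -0.73658779 -0.23889745]
 [-0.77435765 -0.60265528 -0.19281299]
 [-0.00194911  0.30699356 -0.9517096 ]]
```

View pics/w1b.png

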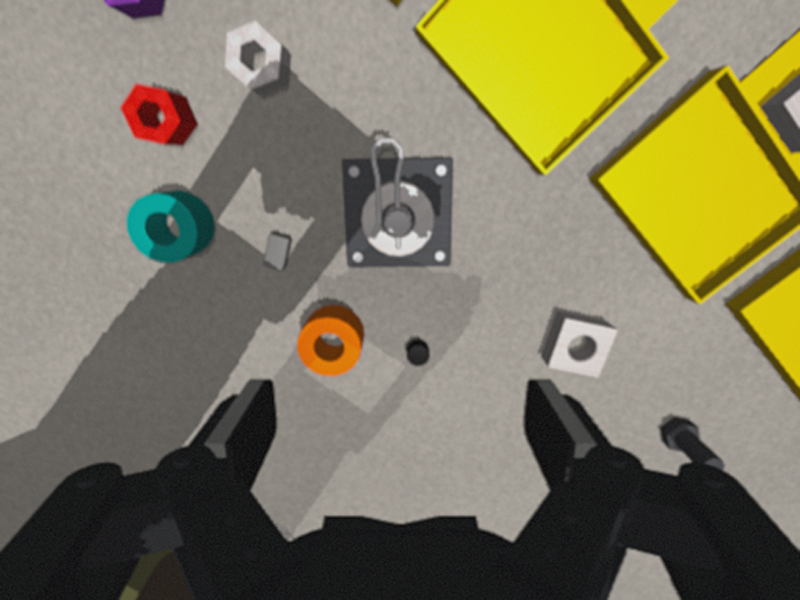

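The wrist view shows the stand square to the gripper and the clip's loop at (386,150). The right leg goes into the pin at (398,220), and the left leg runs free at x=379. The grey hex is at (255,55) and the square at (580,347).

Run:
```python
from h import *
import pickle;ci=pickle.load(open('w1.pkl','rb'));s=1.5625
f=lambda u,v,z:np.round(pt(ci,u/s,v/s,z)[:2],1)
print('loop',f(386,140,48),f(371,152,48),f(402,152,48),'base',[f(343,160,10),f(453,157,10),f(450,264,10),f(348,266,10)],'pin',f(398,219,66),'spacer l/r/bot',f(361,220,46),f(436,220,46),f(398,257,46))
o=rot(get_obs()['orientation']).as_matrix();print('yaw',np.degrees(np.arctan2(o[1,0],o[0,0])))
im=cv2.imread('pics/w1.png');g=cv2.inRange(cv2.cvtColor(im,cv2.COLOR_BGR2HSV),(0,0,165),(180,60,255))
for nm,(u,v),h in [('hex',(162,34),30),('sq',(373,222),22)]:
    z=np.zeros_like(g);a=max(v-26,0);z[a:v+26,u-26:u+26]=g[a:v+26,u-26:u+26]
    c=max(cv2.findContours(z,cv2.RETR_EXTERNAL,cv2.CHAIN_APPROX_NONE)[0],key=cv2.contourArea)
    pm=np.array([pt(ci,*p[0],h)[:2] for p in c],np.float32);print(nm,cv2.minAreaRect(pm),cv2.minEnclosingCircle(pm))
    e=cv2.approxPolyDP(pm.reshape(-1,1,2),4,True)[:,0];print(np.round(e))
```

```text
loop [496.6 139.7] [483.6 142.9] [497.6 125.8] base [array([463.6, 158.9]), array([521. ,  92.1]), array([453.7,  36.1]), array([396.6, 103.1])] pin [460.9  99.5] spacer l/r/bot [440.7 119. ] [476.4  75.3] [436.3  79.5]
yaw 39.17015465546821
hex ((488.193115234375, 252.6546630859375), (35.927249908447266, 61.66910171508789), 73.38260650634766) ((487.98333740234375, 251.95172119140625), 31.09168815612793)
[[516. 239.]
 [515. 245.]
 [501. 248.]
 [501. 256.]
 [508. 253.]
 [506. 259.]
 [502. 257.]
 [486. 272.]
 [460. 265.]
 [461. 242.]
 [490. 233.]
 [503. 239.]
 [502. 232.]
 [511. 241.]
 [505. 231.]]
sq ((473.14581298828125, -102.716064453125), (76.96720886230469, 70.23381042480469), 39.3461799621582) ((475.5467529296875, -101.96273040771484), 44.97738265991211)
[[ 502.  -77.]
 [ 497.  -78.]
 [ 503.  -78.]
 [ 505.  -92.]
 [ 513.  -90.]
 [ 505.  -97.]
 [ 504. -112.]
 [ 482.  -71.]
 [ 432.  -93.]
 [ 434. -100.]
 [ 437.  -95.]
 [ 443.  -99.]
 [ 432. -114.]
 [ 437. -107.]
 [ 437. -119.]
 [ 444. -125.]
 [ 448. -120.]
 [ 438. -116.]
 [ 446. -108.]
 [ 459. -131.]
 [ 449. -134.]
 [ 456. -142.]
 [ 455. -133.]
 [ 473. -130.]
 [ 473. -136.]
 [ 478. -127.]
 [ 489. -135.]
 [ 487. -123.]
 [ 491. -122.]
 [ 493. -131.]
 [ 520. -100.]]
```

Call:
step_arm --pt "0 0 0.02 0.56 0.58 -0.6 0.6" --pt "0 0 0 0.56 0.58 -1 0.6" --pt "0 0 0 0.57 0.58 -1 0.6" --pt "0 0 0 0.57 0.58 -1 0.6" --pt "0 0 0 0 0 -1 0.6" --pt "0 0 0 0 0 -1 0.6" --pt "0 0 0 0 0 -1 0.6" --pt "0 0 0 0 0 -0.6 0.6"

```text
time_s: 3.48
position: [486.0, 128.4, 59.1]
orientation: [-0.0, 0.94, 0.341, -0.002]
contact_force: [0.4, -0.5, -0.2]
width: 51.5
grip_force: 0.0
```

Call:
step_arm --pt "0 0 0 0 0 -0.4 0.6" --pt "0 0 0 0 0 0 0.6"

```text
time_s: 3.65
position: [486.0, 128.5, 49.7]
orientation: [-0.0, 0.94, 0.341, -0.003]
contact_force: [0.5, -0.4, -1.0]
width: 51.2
grip_force: 0.0
```

Run:
```python
from h import *
ci=camera_info('wrist'); im=capture('wrist')
cv2.imwrite('pics/w2.png',cv2.resize(im[100:384,120:400],(592,600),interpolation=cv2.INTER_CUBIC))
print(get_obs()['position'],get_obs()['contact_force'])
```

```text
[487.29105688 128.86118785  51.47261927] [ 0.88418987 -0.0331753   0.28144341]
```

View pics/w2.png

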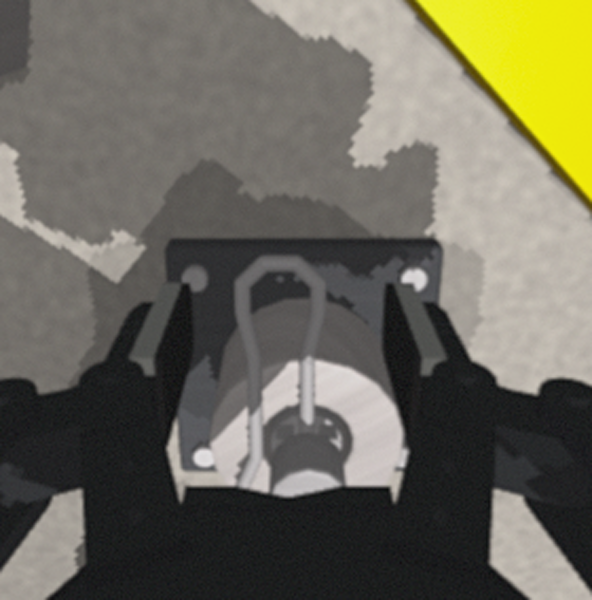

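The crop shows the loop between the open fingers, with its widest part at (281,290). I'll check its offset from the pads.

Run:
```python
from h import *
ci=camera_info('wrist');o=get_obs();p=np.array(o['position']);M=rot(o['orientation'])
s=592/280
for n,u,v in [('left',238,290),('right',325,290),('tip',281,256),('legL',252,400),('legR',306,400)]:
    P=pt(ci,120+u/s,100+v/s,48);print(n,np.round(P,1),np.round(M.inv().apply(P-p),1))
for x in (-11,0,11):
  for y in (-25.5,25.5): print(x,y,np.round((px(ci,p+M.apply([x,y,8]))-[120,100])*s))
```

```text
left [486.  143.7  48. ] [  8.5 -12.3   3.5]
right [500.3 126.7  48. ] [ 8.6 10.   3.4]
tip [500.3 141.4  48. ] [18.  -1.3  3.4]
legL [462.3 120.1  48. ] [-24.9  -9.3   3.5]
legR [471.7 108.7  48. ] [-24.8   5.5   3.5]
-11 -25.5 [193. 347.]
-11 25.5 [379. 347.]
0 -25.5 [191. 311.]
0 25.5 [381. 311.]
11 -25.5 [189. 273.]
11 25.5 [383. 274.]
```

Call:
step_arm --grip_force 25 --pt "0 0 0 0.15 0.19 0 0.6" --pt "0 0 0 0 0 0 0.6" --pt "0 0 0 0 0 0 0.2" --pt "0 0 0 0 0 0 0.1" --pt "0 0 0 0 0 0 0.1" --pt "0 0 0 0 0 0 0.1" --pt "0 0 0 0 0 0 0.1"

```text
time_s: 4.28
position: [492.5, 134.6, 53.1]
orientation: [0.0, 0.94, 0.341, 0.001]
contact_force: [-0.0, 1.0, 2.7]
width: 21.7
grip_force: 24.4
```

Call:
step_arm --pt "0 0 0 0.19 0.16 0 0.1" --pt "0 0 0 0.38 0.32 0 0.1" --pt "0 0 0 0.38 0.32 0 0.1" --pt "0 0 0 0.38 0.32 0 0.1" --pt "0 0 0 0.38 0.32 0 0.1" --pt "0 0 0 0 0 0 0.1"

```text
time_s: 4.78
position: [536.0, 171.3, 52.4]
orientation: [0.0, 0.94, 0.341, 0.001]
contact_force: [-0.7, -0.4, 0.5]
width: 20.7
grip_force: 24.4
```

Run:
```python
from h import *
o=get_obs();print(o['position'],o['width'],o['grip_force'])
im=capture('wrist');im2=capture('side')
a=cv2.resize(im[100:384,120:400],(400,406));b=cv2.resize(im2[180:290,200:310],(406,406))
cv2.imwrite('pics/w3.png',cv2.resize(np.hstack([a,b]),(800,403)))
```

```text
[535.95551768 171.29125305  52.36016844] 20.694944500992577 24.431762248277664
```

View pics/w3.png

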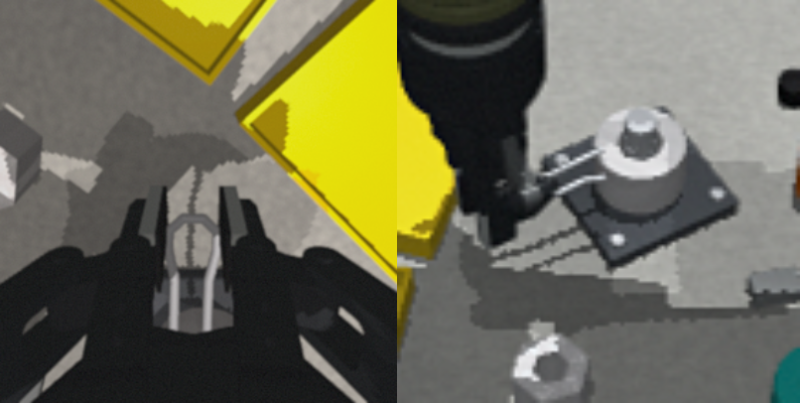

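The clip is clear of the pin: its leg tips at about (605,150) are short of the pin at (640,135), and the gripper still holds it. I'll lift it and carry it to the clip tray.

Call:
step_arm --pt "0 0 0 0 0 0.5 0.1" --pt "0 0 0 0 0 1 0.1" --pt "0 0 0 0 0 1 0.1" --pt "0 0 0 0.1 -0.4 1 0.1" --pt "0 0 0.1 0.2 -0.8 0 0.1" --pt "0 0 0.1 0.2 -0.8 0 0.1" --pt "0 0 0.1 0.2 -0.8 0 0.1" --pt "0 0 0.1 0.2 -0.8 0 0.1"

```text
time_s: 5.55
position: [556.8, 79.2, 141.0]
orientation: [0.0, 0.874, 0.486, 0.0]
contact_force: [-0.2, -0.3, -0.2]
width: 21.0
grip_force: 24.5
```

Call:
step_arm --pt "0 0 0.1 0.2 -0.8 0 0.1" --pt "0 0 0.1 0.2 -0.8 0 0.1" --pt "0 0 0.1 0.2 -0.8 0 0.1" --pt "0 0 0.1 0.2 -0.8 0 0.1" --pt "0 0 0.1 0.2 -0.8 0 0.1" --pt "0 0 0.05 0.2 -0.8 0 0.1" --pt "0 0 0 0.2 -0.8 0 0.1" --pt "0 0 0 0.2 -0.8 0 0.1"

```text
time_s: 6.22
position: [596.6, -80.9, 140.8]
orientation: [0.0, 0.751, 0.66, 0.0]
contact_force: [0.9, -0.5, -1.0]
width: 20.4
grip_force: 24.5
```

Call:
step_arm --pt "0 0 0 0.2 -0.8 0 0.1" --pt "0 0 0 0.2 -0.8 0 0.1" --pt "0 0 0 0.2 -0.8 0 0.1" --pt "0 0 0 0.2 -0.8 0 0.1" --pt "0 0 0 0.2 -0.8 -0.5 0.1" --pt "0 0 0 0.2 -0.8 -0.8 0.1" --pt "0 0 0 0.2 -0.8 -0.8 0.1" --pt "0 0 0 0 0 0 0.1"

```text
time_s: 6.88
position: [629.4, -221.9, 83.5]
orientation: [-0.003, 0.752, 0.659, -0.002]
contact_force: [-1.7, 0.5, -1.0]
width: 21.0
grip_force: 24.5
```

Run:
```python
from h import *
o=get_obs();print(o['position'],o['width'],o['grip_force']);M=rot(o['orientation']).as_matrix();print(np.degrees(np.arctan2(M[1,0],M[0,0])))
im=capture('wrist');im2=capture('side')
a=cv2.resize(im,(540,405));b=cv2.resize(im2[80:160,170:270],(506,405))
cv2.imwrite('pics/w4.png',cv2.resize(np.hstack([a,b]),(800,310)))
```

```text
[ 629.39888987 -221.93105501   83.50541707] 21.026458321378527 24.52654391527176
82.45508688540045
```

View pics/w4.png

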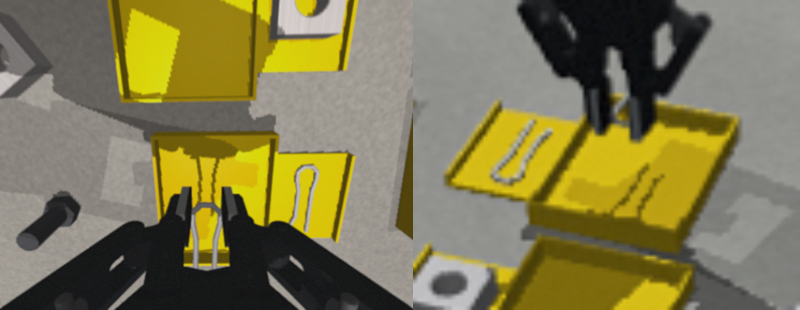

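The clip is held level over its own tray, with the fingers at (207,215). I'll lower and release it.

Call:
step_arm --pt "0 0 0 0.2 -0.64 -0.3 0.1" --pt "0 0 0 0 0 -0.6 0.1" --pt "0 0 0 0 0 -0.6 0.1" --pt "0 0 0 0 0 -0.6 0.1" --pt "0 0 0 0 0 -0.6 0.1" --pt "0 0 0 0 0 0 0.1" --pt "0 0 0 0 0 0 0.1"

```text
time_s: 7.57
position: [636.0, -234.5, 17.9]
orientation: [-0.002, 0.751, 0.66, -0.001]
contact_force: [0.5, -0.7, 0.7]
width: 20.6
grip_force: 24.5
```

Call:
step_arm --pt "0 0 0 0 0 0 0.4" --pt "0 0 0 0 0 0 0.5" --pt "0 0 0 0 0 0 0.5" --pt "0 0 0 0 0 0.8 0.5" --pt "0 0 0 0 0 1 0.5" --pt "0 0 0 0 0 1 0.6" --pt "0 0 0 0 0 1 0.8" --pt "0 0 0 0 0 1 1"

```text
time_s: 8.23
position: [637.2, -235.7, 141.8]
orientation: [0.0, 0.751, 0.66, 0.0]
contact_force: [0.1, -0.6, 0.7]
width: 73.8
grip_force: 0.0
```

Run:
```python
from h import *
o=get_obs();print(o['position'],o['width'],o['contact_force'])
im=capture('wrist');im2=capture('side')
a=cv2.resize(im,(540,405));b=cv2.resize(im2[80:160,170:270],(506,405))
cv2.imwrite('pics/w5.png',cv2.resize(np.hstack([a,b]),(800,310)))
```

```text
[ 637.22040603 -235.71681283  141.82482552] 73.76128006378202 [ 0.12377394 -0.5574781   0.67452567]
```

View pics/w5.png

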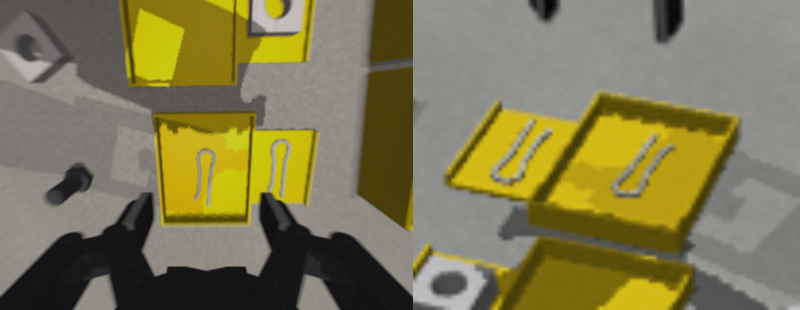

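The clip lies flat in the clip tray at (205,178). Next is the square spacer at (471,-102), with sides along 27°.

Call:
step_arm --pt "0 0 0.13 -0.74 0.6 0 1" --pt "0 0 0.13 -0.74 0.6 0 1" --pt "0 0 0.13 -0.74 0.6 0 1" --pt "0 0 0.13 -0.74 0.6 0 1" --pt "0 0 0.13 -0.74 0.6 0 1" --pt "0 0 0.12 -0.74 0.6 0 1" --pt "0 0 0 -0.74 0.6 0 1" --pt "0 0 0 -0.74 0.6 0 1"

```text
time_s: 9.0
position: [487.8, -114.9, 139.2]
orientation: [-0.0, 0.52, 0.854, -0.0]
contact_force: [-0.4, 0.7, 1.1]
width: 85.0
grip_force: 0.0
```

Call:
step_arm --pt "0 0 0 -0.74 0.6 0 1" --pt "0 0 0 0 0 -0.5 1" --pt "0 0 0 0 0 -0.5 1"

```text
time_s: 9.25
position: [470.6, -100.3, 114.8]
orientation: [0.001, 0.52, 0.854, 0.0]
contact_force: [-0.3, -0.7, -0.7]
width: 85.6
grip_force: 0.0
```

Run:
```python
from h import *
ci=camera_info('wrist');o=get_obs();p=o['position'];M=rot(o['orientation']).as_matrix();print(p,np.degrees(np.arctan2(M[1,0],M[0,0])))
im=capture('wrist');cv2.imwrite('pics/w6.png',im)
hsv=cv2.cvtColor(im,cv2.COLOR_BGR2HSV)
print(px(ci,[471,-102,22]))
d,q=cv2.threshold(hsv[:,:,2],0,255,cv2.THRESH_OTSU);print(d)
g=cv2.inRange(hsv,(0,0,185),(180,40,255))
u,v=px(ci,[471,-102,22]).astype(int)
z=np.zeros_like(g);z[v-75:v+75,u-75:u+75]=g[v-75:v+75,u-75:u+75]
c=max(cv2.findContours(z,cv2.RETR_EXTERNAL,cv2.CHAIN_APPROX_NONE)[0],key=cv2.contourArea)
pm=np.array([pt(ci,*a[0],22)[:2] for a in c],np.float32);print(cv2.minAreaRect(pm))
```

```text
[ 470.63191114 -100.33189598  114.80733394] 117.33129296316598
[255.86353028 199.89821314]
110.0
((473.7874755859375, -106.31163787841797), (48.75248336791992, 35.98675537109375), 23.740018844604492)
```

View pics/w6.png

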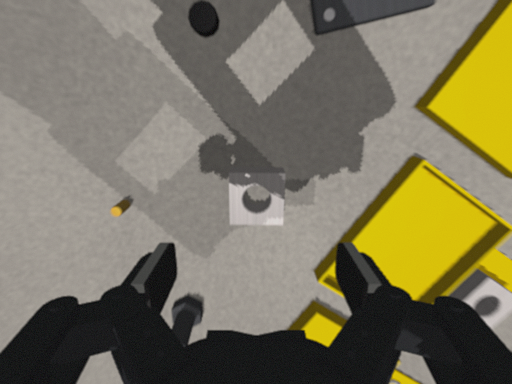

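The square's top is at (256,199) and square to the gripper, exactly where I predicted. I'll descend and grasp it.

Call:
step_arm --pt "0 0 0 0 -0.05 -0.7 1" --pt "0 0 0 0 0 -1 1" --pt "0 0 0 0 0 -1 1" --pt "0 0 0 0 0 -0.8 1" --pt "0 0 0 0 0 -0.55 1" --pt "0 0 0 0 0 0 1" --pt "0 0 0 0 0 0 0.45" --pt "0 0 0 0 0 0 0.45"

```text
time_s: 9.97
position: [471.4, -102.4, 14.0]
orientation: [0.0, 0.521, 0.854, 0.0]
contact_force: [0.2, -1.1, 0.4]
width: 63.9
grip_force: 0.0
```

Call:
step_arm --grip_force 40 --pt "0 0 0 0 0 0 0.4" --pt "0 0 0 0 0 0 0.4" --pt "0 0 0 0 0 0 0.4"

```text
time_s: 10.22
position: [472.0, -102.4, 15.1]
orientation: [0.002, 0.52, 0.854, 0.0]
contact_force: [0.5, -0.3, 2.7]
width: 47.3
grip_force: 43.2
```

Call:
step_arm --pt "0 0 0 0 0 0.8 0.4" --pt "0 0 0 0 0 1 0.4" --pt "0 0 -0.1 0.4 0 0.8 0.4" --pt "0 0 -0.11 0.8 0.1 0 0.4" --pt "0 0 -0.11 0.8 0.1 0 0.4" --pt "0 0 -0.11 0.8 0.1 0 0.4" --pt "0 0 -0.11 0.8 0.1 0 0.4" --pt "0 0 -0.11 0.8 0.1 0 0.4"

```text
time_s: 10.88
position: [581.4, -89.1, 78.7]
orientation: [0.0, 0.721, 0.693, 0.0]
contact_force: [0.3, -0.6, -0.5]
width: 47.1
grip_force: 42.7
```

Call:
step_arm --pt "0 0 -0.11 0.8 0.1 0 0.4" --pt "0 0 0 0.8 0.1 0 0.4" --pt "0 0 0 0.3 0 -0.6 0.4" --pt "0 0 0 0 0 -0.8 0.4" --pt "0 0 0 0 0 -0.7 0.4" --pt "0 0 0 0 0 -0.35 0.4" --pt "0 0 0 0 0 0 0.4"

```text
time_s: 11.47
position: [628.1, -84.3, 17.9]
orientation: [-0.0, 0.748, 0.663, -0.0]
contact_force: [-0.4, 0.5, -0.6]
width: 47.3
grip_force: 43.6
```

Call:
step_arm --pt "0 0 0 0 0 0 0.6" --pt "0 0 0 0 0 0 0.7" --pt "0 0 0 0 0 0 0.7" --pt "0 0 0 0 0 0.8 0.7" --pt "0 0 0 0 0 1 0.7" --pt "0 0 0 0 0 1 1" --pt "0 0 0 0 0 1 1" --pt "0 0 0 0 0 1 1"

```text
time_s: 12.13
position: [627.9, -84.4, 138.6]
orientation: [0.0, 0.748, 0.663, 0.0]
contact_force: [0.4, -0.7, 0.9]
width: 85.2
grip_force: 0.0
```

Call:
step_arm --pt "0 0 0 -0.85 0.91 0 1" --pt "0 0 0 -0.85 0.91 0 1" --pt "0 0 0 -0.85 0.91 0 1" --pt "0 0 0 -0.85 0.91 0 1" --pt "0 0 0 -0.85 0.91 0 1" --pt "0 0 0 -0.85 0.91 0 1" --pt "0 0 0 -0.85 0.91 0 1" --pt "0 0 0 -0.85 0.91 0 1"

```text
time_s: 12.8
position: [456.9, 98.4, 137.5]
orientation: [0.0, 0.749, 0.663, 0.0]
contact_force: [-0.5, 0.3, -0.4]
width: 85.3
grip_force: 0.0
```

Call:
step_arm --pt "0 0 0 0 0 0 1" --pt "0 0 0 0 0 0 1"

```text
time_s: 12.97
position: [457.4, 98.4, 137.5]
orientation: [0.0, 0.748, 0.664, 0.0]
contact_force: [0.5, -0.5, -0.0]
width: 85.0
grip_force: 0.0
```

Run:
```python
from h import *
ci=camera_info('wrist');o=get_obs();print(o['position'],o['width'])
im=capture('wrist');s=capture('side')
for P in ([458.7,97.5,66],[458.7,97.5,46],[481,250.5,30]): 
    u,v=px(ci,P);print(u,v);cv2.circle(im,(int(u),int(v)),2,(0,0,255),-1)
cv2.imwrite('pics/w7.png',cv2.resize(np.hstack([im,cv2.resize(s[80:272,130:386],(512,384))]),(800,300)))
```

```text
[457.35478482  98.4087559  137.48222024] 85.02428859106276
257.99299822434233 207.67439301215677
257.7773791227602 199.16189742453744
263.8306247214597 -5.829807560781148
```

View pics/w7.png

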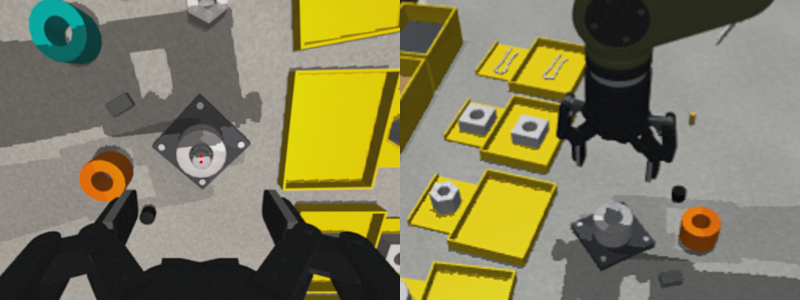

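The predicted pin points sit on the pin at (201,158), and the square lies flat in its tray at (528,130). I'll grasp the round spacer.

Call:
step_arm --pt "0 0 0 0.05 -0.04 -0.7 1" --pt "0 0 0 0 0 -1 1" --pt "0 0 0 0 0 -1 1" --pt "0 0 0 0 0 -1 1" --pt "0 0 0 0 0 -0.75 1" --pt "0 0 0 0 0 0 1" --pt "0 0 0 0 0 0 0.6" --pt "0 0 0 0 0 0 0.5"

```text
time_s: 13.73
position: [460.8, 96.2, 27.2]
orientation: [0.001, 0.749, 0.663, 0.001]
contact_force: [-0.2, 0.4, 0.6]
width: 64.3
grip_force: 0.0
```

Call:
step_arm --grip_force 40 --pt "0 0 0 0 0 0 0.5" --pt "0 0 0 0 0 0 0.5" --pt "0 0 0 0 0 0 0.5"

```text
time_s: 13.98
position: [461.3, 96.6, 28.2]
orientation: [0.001, 0.748, 0.663, 0.002]
contact_force: [0.7, -1.8, 5.4]
width: 54.7
grip_force: 43.0
```

Call:
step_arm --pt "0 0 0 0 0 0.4 0.5" --pt "0 0 0 0 0 0.8 0.5" --pt "0 0 0 0 0 0.8 0.5" --pt "0 0 0 0 0 0.8 0.5" --pt "0 0 0 0 0 0.8 0.5" --pt "0 0 0 0.6 0.6 0 0.5" --pt "0 0 0 0.9 0.9 0 0.5" --pt "0 0 0 0.9 0.9 0 0.5"

```text
time_s: 14.65
position: [519.8, 157.2, 117.3]
orientation: [0.0, 0.749, 0.663, 0.001]
contact_force: [-0.3, -0.0, -0.8]
width: 54.7
grip_force: 43.0
```

Call:
step_arm --pt "0 0 0 0.9 0.9 0 0.5" --pt "0 0 0 0.9 0.9 0 0.5" --pt "0 0 0 0.9 0.9 0 0.5" --pt "0 0 0 0.9 0.9 0 0.5" --pt "0 0 0 0.75 0.9 -0.6 0.5" --pt "0 0 0 0 0 -0.9 0.5" --pt "0 0 0 0 0 -0.9 0.5" --pt "0 0 0 0 0 -0.5 0.5"

```text
time_s: 15.32
position: [626.3, 269.1, 40.6]
orientation: [-0.001, 0.748, 0.663, -0.002]
contact_force: [-0.9, 0.1, -3.4]
width: 54.6
grip_force: 43.1
```

Call:
step_arm --pt "0 0 0 0 0 0 0.5" --pt "0 0 0 0 0 0 0.5"

```text
time_s: 15.48
position: [627.2, 268.7, 42.9]
orientation: [-0.0, 0.749, 0.663, -0.001]
contact_force: [-0.2, 0.2, -0.8]
width: 54.6
grip_force: 43.1
```

Call:
step_arm --pt "0 0 0 0 0 -0.5 0.5" --pt "0 0 0 0 0 -0.33 0.5" --pt "0 0 0 0 0 0 0.5" --pt "0 0 0 0 0 0 0.5"

```text
time_s: 15.82
position: [627.7, 268.8, 22.4]
orientation: [-0.0, 0.749, 0.663, -0.0]
contact_force: [-0.5, -0.8, -2.6]
width: 54.5
grip_force: 43.1
```

Call:
step_arm --pt "0 0 0 0 0 0 0.75" --pt "0 0 0 0 0 0 0.8" --pt "0 0 0 0 0 0 0.8" --pt "0 0 0 0 0 0.8 0.8" --pt "0 0 0 0 0 1 0.8" --pt "0 0 0 0 0 1 1" --pt "0 0 0 0 0 1 1" --pt "0 0 0 0 0 0.8 1"

```text
time_s: 16.48
position: [629.0, 269.5, 141.0]
orientation: [0.001, 0.748, 0.663, 0.002]
contact_force: [0.9, -0.1, 0.7]
width: 85.4
grip_force: 0.0
```

Call:
step_arm --pt "0 0 0 -0.84 -0.1 0 1" --pt "0 0 0 -0.84 -0.1 0 1" --pt "0 0 0 -0.84 -0.1 0 1" --pt "0 0 0 -0.84 -0.1 0 1" --pt "0 0 0 -0.84 -0.1 0 1" --pt "0 0 0 -0.84 -0.1 0 1" --pt "0 0 0 -0.84 -0.1 0 1" --pt "0 0 0 0 0 0 1"

```text
time_s: 17.15
position: [478.2, 251.4, 137.8]
orientation: [-0.0, 0.748, 0.664, -0.001]
contact_force: [0.0, 0.7, -1.1]
width: 85.4
grip_force: 0.0
```

Run:
```python
from h import *
ci=camera_info('wrist');o=get_obs();M=rot(o['orientation']).as_matrix();print(o['position'],np.degrees(np.arctan2(M[1,0],M[0,0])))
im=capture('wrist');s=capture('side');cv2.imwrite('pics/w8r.png',im);print(px(ci,[481,250.5,30]))
import pickle;pickle.dump(ci,open('w8.pkl','wb'))
u,v=px(ci,[481,250.5,30]).astype(int)
cr=cv2.resize(im[v-50:v+50,u-50:u+50],(600,600),interpolation=cv2.INTER_CUBIC)
cv2.imwrite('pics/w8.png',np.hstack([cr,cv2.resize(s[190:340,90:140+50],(200,300)).repeat(1,0),]) if 0 else np.hstack([cr[:, :], np.vstack([cv2.resize(s[230:330,115:215],(200,200)),cv2.resize(im,(200,150)),np.zeros((250,200,3),np.uint8)])]))
```

```text
[478.21983859 251.37629363 137.81704449] 83.1394633511438
[259.4554111  192.92701103]
```

View pics/w8.png

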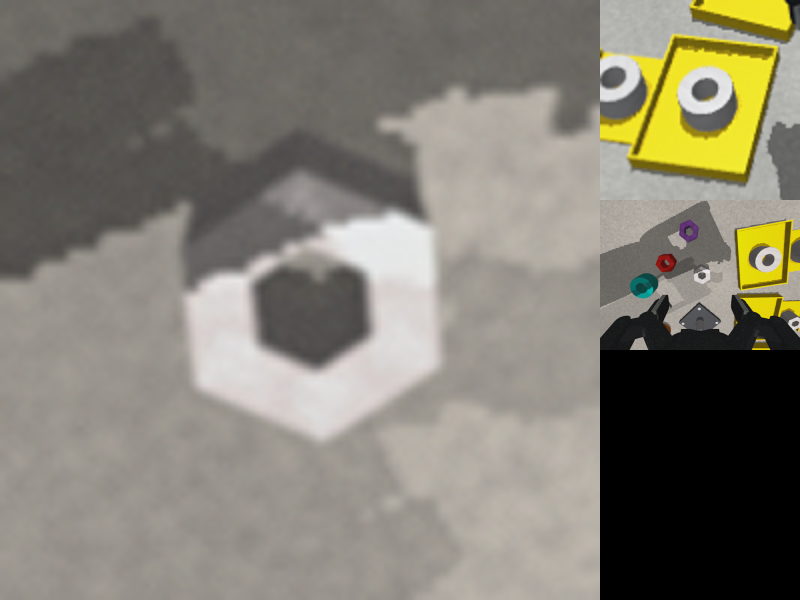

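The round spacer stands flat in its tray. The grey hex is at crop (314,306), with its flats facing the fingers and leaning about 3°, so I'll correct and grasp it.

Call:
step_arm --pt "0 0 0.07 0.18 -0.04 -0.7 0.8" --pt "0 0 0 0 0 -1 0.8" --pt "0 0 0 0 0 -1 0.8" --pt "0 0 0 0 0 -1 0.8" --pt "0 0 0 0 0 -0.8 0.8" --pt "0 0 0 0 0 -0.4 0.8" --pt "0 0 0 0 0 0 0.8" --pt "0 0 0 0 0 0 0.4"

```text
time_s: 17.92
position: [486.4, 250.8, 15.6]
orientation: [0.0, 0.73, 0.683, 0.0]
contact_force: [-0.4, 0.2, 0.5]
width: 57.5
grip_force: 0.0
```

Call:
step_arm --grip_force 35 --pt "0 0 0 0 0 0 0.35" --pt "0 0 0 0 0 0 0.3" --pt "0 0 0 0 0 0 0.3" --pt "0 0 0 0 0 0 0.3" --pt "0 0 0 0 0 0 0.3"

```text
time_s: 18.33
position: [487.3, 251.3, 17.4]
orientation: [0.001, 0.73, 0.683, 0.002]
contact_force: [0.7, -0.2, 7.1]
width: 37.5
grip_force: 37.1
```

Call:
step_arm --pt "0 0 0 0 0 0.6 0.3" --pt "0 0 0 0 0 1 0.3" --pt "0 0 0 0 0 1 0.3" --pt "0 0 0 0.5 -0.6 0.4 0.3" --pt "0 0 0 0.8 -0.9 0 0.3" --pt "0 0 0 0.8 -0.9 0 0.3" --pt "0 0 0 0.8 -0.9 0 0.3" --pt "0 0 0 0.8 -0.9 0 0.3"

```text
time_s: 19.0
position: [578.5, 144.5, 90.4]
orientation: [0.0, 0.73, 0.684, -0.0]
contact_force: [0.5, 0.2, -1.2]
width: 37.4
grip_force: 36.3
```

Call:
step_arm --pt "0 0 0 0.8 -0.9 0 0.3" --pt "0 0 0 0.8 -0.9 0 0.3" --pt "0 0 0 0 -0.2 -0.5 0.3" --pt "0 0 0 0 0 -0.9 0.3" --pt "0 0 0 0 0 -0.8 0.3" --pt "0 0 0 0 0 -0.5 0.3" --pt "0 0 0 0 0 0 0.3" --pt "0 0 0 0 0 0 0.3"

```text
time_s: 19.67
position: [617.3, 95.8, 21.9]
orientation: [-0.001, 0.73, 0.684, -0.001]
contact_force: [-0.8, 0.2, -0.2]
width: 37.2
grip_force: 37.6
```

Call:
step_arm --pt "0 0 0 0 0 -0.07 0.3" --pt "0 0 0 0 0 0 0.5" --pt "0 0 0 0 0 0 0.6" --pt "0 0 0 0 0 0 0.6" --pt "0 0 0 0 0 0.8 0.6" --pt "0 0 0 0 0 1 0.6" --pt "0 0 0 0 0 1 1" --pt "0 0 0 0 0 1 1"

```text
time_s: 20.33
position: [618.0, 95.6, 117.2]
orientation: [-0.0, 0.73, 0.683, -0.0]
contact_force: [0.6, -0.4, 0.1]
width: 73.6
grip_force: 0.0
```

Call:
step_arm --pt "0 0 0 -1 0 1 1" --pt "0 0 0 -1 0 1 1" --pt "0 0 0 -1 0 0 1" --pt "0 0 0 -1 0 0 1" --pt "0 0 0 -1 0 0 1" --pt "0 0 0 -1 0 0 1" --pt "0 0 0 -1 0 0 1" --pt "0 0 0 0 0 0 1"

```text
time_s: 21.0
position: [439.6, 95.7, 165.4]
orientation: [-0.001, 0.73, 0.684, -0.001]
contact_force: [0.2, 0.1, -0.3]
width: 85.3
grip_force: 0.0
```

Run:
```python
from h import *
s=capture('side');t=capture('top');cv2.imwrite('pics/end.png',np.hstack([cv2.resize(s[90:330,80:336],(400,375)),cv2.resize(t[70:230,80:420],(400,375))]))
```

```text
(no output)
```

View pics/end.png

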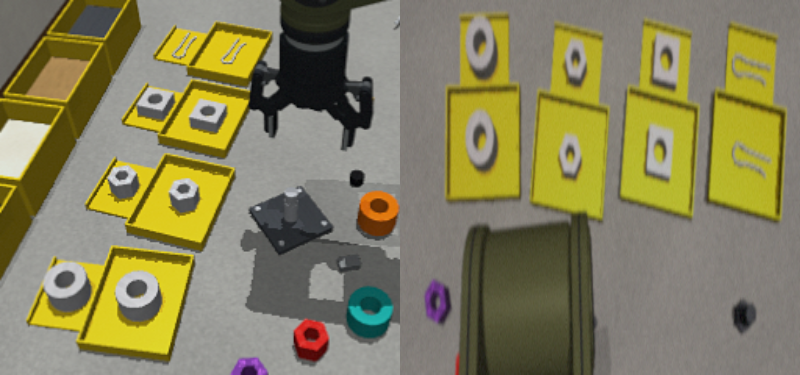

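All four pieces lie flat in their matching trays, at (140,295), (184,195), (207,113) and (232,50). The pin is bare and the bolt still stands at (743,315). Handing in.

```bash
python3 -c "
from plant import *
print(hand_in())"
```

```text
the job is handed in; nothing more can be done
None
```

The job is handed in: the clip came out of the pin before the round spacer was lifted, all four pieces lie flat in their matching trays, and the bolt was not touched; it took about 21 of the 99 s.

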